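Stand the handheld meter on its kickstand

ROBOT

A 6-joint arm with a two-finger parallel gripper is mounted at the origin on a cart in front of the work surface, level with it; the furniture and walls round the work are solid. World frame = base frame: x ahead of the robot, y to its left, z up, the work surface at z = 0. Lengths are in m, angles in rad, forces in N, time in s.
With the tool pointing down it reaches from about 0.425 to 0.95 m from the base axis. Payload 3.5 kg.
Tool frame: the origin (TCP) lies midway between the tips of the shut fingers; the grasp point (between the pads) lies 19 mm behind it; z points along the fingers, y is the line along which they close (so a half turn about z gives the same grasp; the last joint's range is limited). The gripper opens to 85 mm and grips with 20 to 120 N. Pads are 22 mm wide; open, the fingers measure 114 mm over their backs; the gripper's body (76 mm by 85 mm) begins 54 mm behind the grasp point. The pads swing forward as they close: fully open they stand 13 mm farther back than shut.
Start: joints at [1.124, 0.286, 1.577, -0, 1.279, -0.15], TCP at [0.197, 0.645, 0.231] pointing down, gripper open.
Joint ranges: [-2.77, 2.77], [-0.9, 2.22], [0.21, 2.48], [-1.53, 4.67], [0.24, 2.81], [-2.84, 2.84]. Speed limits (rad/s): [2.79, 2.79, 3.14, 3.14, 3.14, 3.14].

INTERFACE

Orientations are given as a unit quaternion [x, y, z, w].
In Python, from plant import get_state, read_camera, ctrl gives the robot as it stands.
- The arm moves only by the shell command python3 -m crank 'ROWS' [FORCE]. ROWS is JSON, a list of rows, each a list of 3 entries, a list of its own where there are three numbers: the shift along the tool's x, y, z in mm, then the turn about the tool's z in degrees, then the closure in counts, from 0 (fully open) to 255 (shut). In form: [[[tx, ty, tz], yaw, claw], ...]. A call has 1 to 10 rows; each row is the pose to reach, as a shift and turn from the pose commanded when the call began, along the tool's axes at that moment; what a row does not reach only later rows make up. A row lasts 1/10 s, in which the tool goes at most 50 mm and 8.59 degrees, less where a joint would pass 70% of its speed; a pose out of reach is approached as far as the arm can. A call with a gripper value outside its range is refused whole. The fingers move at their own pace and stop on an object; FORCE is the grip in N (left out, the last holds). Time passes only in rows, so rows that repeat a pose let the fingers close. It gives the time, the measured TCP pose, the force, the opening and the grip force at its end, in the units of the state.
- get_state(): the state, without advancing time (a new reading comes with each control period).
- read_camera(name): name is "scene" or "top"; returns a dict with "frame" (480x640x3 uint8, blue, green, red), "range_z" (480x640 float32, m along the optical axis (not along the pixel's ray), 0 where there is no reading), "vfov" (degrees; the focal length in pixels is half the picture's height over the tangent of half this angle, whatever the lens; pixels are square), "cx", "cy" (the principal point, pixels), "origin" and "orientation" of the camera in the world. Camera axes: x right, y down, z forward; pixel columns grow to the right and rows downward; lengths in m; the calibration is good to about 2 mm. A picture is of the moment at which its call begins.
- ctrl.sign_off(): hands the job in; it is judged then, once.
The state is a dict: "time": time; "qpos": joint angles; "dq": joint speeds; "joint_efforts": joint torques, N m; "eef_pos": TCP position; "tcp_rot": TCP orientation; "contact_force": force on the tool from outside, world axes, zero at the start; "wrist_torque": the same for the moment, N m; "opening": opening from 0.0 (shut) to 1.0 (fully open); "finger_force": force on a finger pad.
Only numpy, scipy, OpenCV 4.12 (cv2) and the standard library are available. Lean on these libraries where they do the work, as an engineer would, in place of code of your own. Each camera call takes 0.05 s, during which the arm holds its last target. There are 200 camera calls.

TASK

The handheld meter lies face down on the bench. Unfold the leg on its back all the way, then stand the meter wholly on the blue mat, right way up and leaning back steadily on that leg, its screen towards the mat's yellow-striped front edge. Set it down gently, let go, and do not disturb the other things on the bench.

Things in the scene. Friction and masses are not known exactly. Their poses are not given: they have to be found in the camera images.
- meter: Handheld meter, loose, 0.28 to 0.46 kg: grey box 150 long, 60 wide, 34 mm thick; orange bumpers, 20 mm long, flush on both ends. Origin: centre of its face (screen side), down on the bench at the start. +x runs along its length to its bottom end (jacks side), -x to its top end (screen side), y across its width, +z out of its back. At the start its top points about to world -y.
- meter_top (a point): Middle of the meter's top end face: from its origin 75 mm along -x and 17 mm along +z. Standing on its open leg the meter leans back about 24 degrees from upright (its z axis 24 degrees below level), on the rear edge of its bottom end and the foot.
- meter_bottom (a point): Middle of the meter's bottom end face: from its origin 75 mm along +x and 17 mm along +z. The end is flat, 34 mm deep, so the meter can also stand by itself straight up on it (not yet the finished job); from there, tipped back over about 13 degrees, it goes on by itself on to the open leg.
- leg (a joint): Hinge of the leg on the meter's back, rad. 0: folded flat; opening (growing) turns it about the meter's -y, to a stop at 0.80. Starts at 0 to 0.12. Stiff (about 0.6 N at the foot), stays where left, no catch. Axis parallel to the meter's y, 20 mm from its origin along -x and 39 mm along +z (5 mm off the back). The standing meter's weight presses it to the stop.
- foot (a point): Centre of the red foot block at the leg's free end, 83 mm from the hinge axis. Black leg 21 wide, 5 mm thick, 2.5 mm clear of the back; folded it points to the meter's bottom end. The block is 26 mm wide (meter's y), 14 mm along the leg, 13.5 mm high; folded it stands 2.5 to 16 mm above the back and can be pinched across its width from above.
- mat: Blue rubber mat fixed to the bench, 200 mm (its x) by 160 mm (its y), 3 mm thick. Origin: centre of its underside. Its +x axis points away from its front edge, roughly away from the robot; +z up.
- mat_front (a point): Middle of the mat's front edge (the one with the yellow stripe, nearest the robot): 100 mm from the mat's origin along its -x, at its top surface.
- pen_1: Bystander, loose, to be left where it is: white marker pen with a blue cap, 135 mm long, at the back left of the work.
- probe_red: Bystander, loose, to be left where it is: red test probe, 246 mm long, lying at the back.
- pliers: Bystander, loose, to be left where it is: pliers with orange handles, 161 mm long, at the left.
- screwdriver: Bystander, loose, to be left where it is: screwdriver with a yellow handle, 188 mm long, at the left.
- terminal_a: Bystander, loose, to be left where it is: white terminal block, 42 x 26 x 22 mm, at the left.
- terminal_b: Bystander, loose, to be left where it is: white terminal block, 42 x 26 x 22 mm, at the left.
Things that resemble listed ones, but are neither listed nor needed, are in the scene too. Several things have the shape of the meter; the one meant has the colours described above.

How it is judged:
On the way:
1. the leg is unfolded to its stop (above 0.70 rad) (value of joint leg above 0.7 rad), for 0.2 s.
At the end, for the whole second after the job is handed in: Meter at rest on the mat, top end up (over 110 mm), leaning back 17 to 32 degrees on its leg (open over 0.70 rad), foot down; bottom middle within 95 mm (mat x) and 58 mm (y) of the mat's centre, foot within 96 and 70 mm; screen towards the front edge (meter z within 0.80 rad of mat x) (angle between meter's own z axis and vertical between 1.87 and 2.13 rad and height (world z) of meter_top above 0.11 m and value of joint leg above 0.7 rad and height (world z) of foot below 0.022 m and x of meter_bottom in the frame of mat between -0.095 and 0.095 m and y of meter_bottom in the frame of mat between -0.058 and 0.058 m and x of foot in the frame of mat between -0.096 and 0.096 m and y of foot in the frame of mat between -0.07 and 0.07 m and angle between the z axis of meter and the x axis of mat, either way round below 0.8 rad and z of mat_front in the frame of meter below 0.04 m and linear speed of meter below 0.01 m/s and angular speed of meter below 0.05 rad/s); the robot touches nothing.
It fails at once if the meter is set down hard on the mat or dropped (over 80 N) (contact force between meter and mat above 80 N).
It fails at once if a bystander is moved more than 30 mm (distance of any of pen_1, probe_red, pliers, screwdriver, terminal_a, terminal_b from where it was at the start of the episode above 0.03 m).
It also fails if it takes over 72 s, if anything falls off the work surface, if the arm or the gripper's body presses on something with over 40 N, if the wrist force passes 120 N, or if a joint passes its speed limit or range.

## Working session

There is one attempt and no reset: what is moved stays moved. The work goes in short steps, Python scripts to look and compute and a shell command to move; the robot and the scene stay as the last step left them, time stands still between calls to the robot, and variables do not carry over. Pictures are saved under pics/ and viewed, at most 10 in all, crops included, and the job is handed in when it is done.

```bash
mkdir -p pics; cat > h.py <<'E'
import numpy as np,cv2
from scipy.spatial.transform import Rotation as R
from plant import get_state, read_camera, ctrl
def cam(n):
    c=read_camera(n); c['f']=240/np.tan(np.radians(c['vfov'])/2); c['R']=R.from_quat(c['orientation']).as_matrix(); c['o']=np.array(c['origin']); return c
def plane(c,u,v,z):
    d=c['R']@np.array([(u-c['cx'])/c['f'],(v-c['cy'])/c['f'],1]); return c['o']+d*(z-c['o'][2])/d[2]
def pts(c):
    v,u=np.mgrid[:480,:640]; r=c['range_z']; P=np.stack([(u-c['cx'])/c['f']*r,(v-c['cy'])/c['f']*r,r],-1); return P@c['R'].T+c['o']
def proj(c,p):
    q=c['R'].T@(np.array(p)-c['o']); return q[:2]/q[2]*c['f']+[c['cx'],c['cy']]
E
python3 - <<'E'
from h import *
for n in('scene','top'):
    c=cam(n); cv2.imwrite(f'pics/{n}0.png',c['frame']); print(n,c['o'],c['f'],c['R'].round(3).tolist(),c['cx'],c['cy'])
s=get_state(); print(s)
E
```

```text
scene [-0.27655992 -0.57235284  0.89162053] 535.4700858806465 [[0.503, -0.557, 0.661], [-0.864, -0.327, 0.383], [0.002, -0.764, -0.646]] 321.1305701775358 250.40493042903677
top [ 0.42611151 -0.10197422  1.49750659] 593.1042971801508 [[-0.012, -0.993, 0.121], [-1.0, 0.013, 0.004], [-0.006, -0.121, -0.993]] 313.1538931406529 237.35280645404612
{'time': 0.1, 'qpos': array([ 1.12400918e+00,  2.87083893e-01,  1.57803412e+00,  1.79275967e-05,
        1.27862615e+00, -1.50018589e-01]), 'dq': array([ 3.13775508e-05, -3.23432688e-03, -1.98604635e-03,  8.14302748e-04,
       -4.46510529e-04, -2.51134857e-03]), 'joint_efforts': array([ 9.02604097e-04, -4.07295513e+01, -2.93699402e+01, -1.38528180e-04,
        3.37692145e-03,  2.25082698e-05]), 'eef_pos': array([0.19710849, 0.64495198, 0.23007907]), 'tcp_rot': array([ 1.47842836e-01,  9.89010282e-01, -1.02569045e-03, -3.24467101e-04]), 'contact_force': array([-0.40864262,  0.18442953, -0.04944088]), 'wrist_torque': array([0.01240308, 0.04943863, 0.02531409]), 'finger_force': 0.0, 'opening': 0.9992051035098498}
```

View pics/scene0.png

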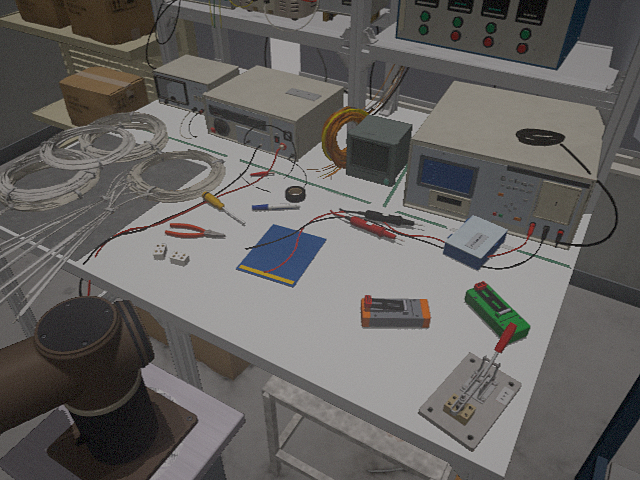

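View pics/top0.png

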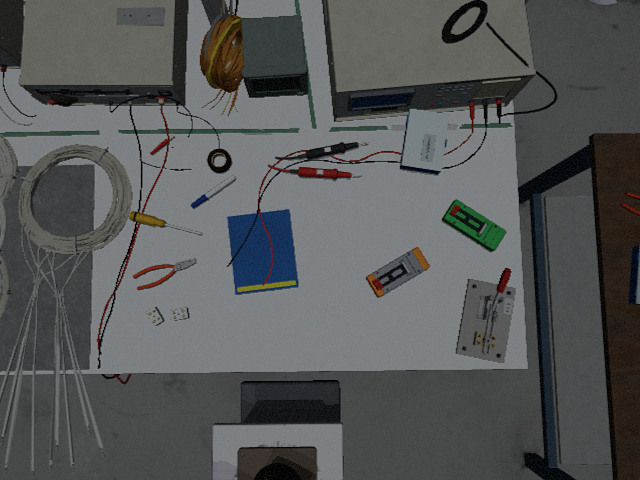

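The scene picture shows the candidates: a grey/orange meter at top-view (398,272), a green lookalike at (474,225) and a blue-white box at (425,141). I choose the grey one with orange ends. Its red foot is near (380,285). The mat is at (264,252), with its yellow stripe at (267,287). I check the choice in a crop and measure it.

```bash
cat > m.py <<'E'
from h import *
c=cam('top'); f=c['frame']; hsv=cv2.cvtColor(f,cv2.COLOR_BGR2HSV); P=pts(c)
crop=cv2.resize(f[225:320,215:450],None,fx=3.4,fy=3.4,interpolation=cv2.INTER_CUBIC); cv2.imwrite('pics/crop1.png',crop)
# meter from depth: raised points in region
reg=np.zeros((480,640),bool); reg[235:310,350:440]=1
m=(reg&(P[...,2]>.02)&(P[...,2]<.06)); Q=P[m]
m8=cv2.morphologyEx(m.astype(np.uint8),cv2.MORPH_OPEN,np.ones((3,3)))
k=max(cv2.findContours(m8,0,2)[0],key=cv2.contourArea)
b=cv2.boxPoints(cv2.minAreaRect(k)); W=np.array([plane(c,*p,.034) for p in b]); print('box',W.round(4).tolist(),'sides',np.linalg.norm(W-np.roll(W,1,0),axis=1))
print('z',np.percentile(Q[:,2],[5,50,95]))
red=reg&((hsv[...,0]<6)|(hsv[...,0]>172))&(hsv[...,1]>130)&(hsv[...,2]>60)
v,u=np.nonzero(red); print('red',len(u),u.mean(),v.mean(),plane(c,u.mean(),v.mean(),.05),np.percentile(P[red][:,2],[10,50,90]))
ora=reg&(hsv[...,0]>=8)&(hsv[...,0]<20)&(hsv[...,1]>130)
n,l,st,ce=cv2.connectedComponentsWithStats(ora.astype(np.uint8))
for i in range(1,n):
    if st[i,4]>30: print('orange',st[i,4],ce[i],plane(c,*ce[i],.034).round(4))
bl=(hsv[...,0]>95)&(hsv[...,0]<125)&(hsv[...,1]>120); r2=np.zeros_like(bl); r2[195:305,220:305]=1
bl=cv2.morphologyEx(((bl|((hsv[...,0]>22)&(hsv[...,0]<35)&(hsv[...,1]>120)))&r2).astype(np.uint8),cv2.MORPH_CLOSE,np.ones((7,7)))
k=max(cv2.findContours(bl,0,2)[0],key=cv2.contourArea); b=cv2.boxPoints(cv2.minAreaRect(k)); W=np.array([plane(c,*p,.003) for p in b]); print('mat',W.round(4).tolist(),'ctr',W.mean(0),'sides',np.linalg.norm(W-np.roll(W,1,0),axis=1))
ye=(r2>0)&(hsv[...,0]>22)&(hsv[...,0]<35)&(hsv[...,1]>120); v,u=np.nonzero(ye); print('stripe',plane(c,u.mean(),v.mean(),.003))
mm=P[205:290,235:295,2]; print('mat z',np.percentile(mm,[1,50,99]))
E
python3 m.py
```

```text
box [[0.5054, -0.224, 0.034], [0.5801, -0.3553, 0.034], [0.5274, -0.3841, 0.034], [0.4534, -0.2532, 0.034]] sides [0.05966273 0.15105726 0.06001475 0.15038937]
z [0.02884098 0.03479626 0.04946216]
red 57 377.49122807017545 283.57894736842104 [ 0.48723064 -0.251232    0.05      ] [0.05416042 0.0592413  0.06457975]
orange 159 [420.52201258 258.08176101] [ 0.5495 -0.3608  0.034 ]
orange 139 [374.20863309 285.41007194] [ 0.4835 -0.2447  0.034 ]
mat [[0.6644, 0.1253, 0.003], [0.6818, -0.0336, 0.003], [0.4842, -0.0557, 0.003], [0.4673, 0.1007, 0.003]] ctr [0.57442835 0.03419103 0.003     ] sides [0.19860123 0.15984404 0.19876538 0.15731535]
stripe [0.48802541 0.024456   0.003     ]
mat z [-0.00498248  0.00329113  0.01221201]
```

View pics/crop1.png

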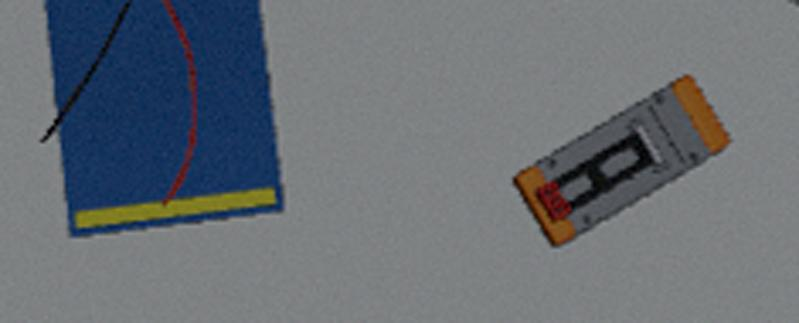

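The crop confirms it: grey body, orange ends, black leg with the red foot at crop (555,200), towards the left (bottom) end. The box sides come out at 150x60, as they should. The thin leads over the mat read as flat. Next I write a helper for the shifts and set out.

```bash
cat > to.py <<'E'
import sys; from h import *
# usage: to.py x y z heading_of_tool_y_deg
s=get_state(); Rt=R.from_quat(s['tcp_rot']).as_matrix(); a=[float(v) for v in sys.argv[1:]]
hy=np.degrees(np.arctan2(Rt[1,1],Rt[0,1])); print('pos',s['eef_pos'].round(4),'hy',hy.round(2),'z',Rt[:,2].round(3),'F',s['contact_force'].round(2),'op',round(s['opening'],3),'ff',round(s['finger_force'],1),'q',s['qpos'].round(2),'t',round(s['time'],2))
if len(a)>=3: print('shift mm',((Rt.T@(np.array(a[:3])-s['eef_pos']))*1000).round(1),'yaw',(hy-a[3]+180)%360-180 if len(a)>3 else '')
E
python3 -m crank '[[[-405,-289,0],43,0],[[-405,-289,0],43,0],[[-405,-289,0],43,0],[[-405,-289,0],43,0],[[-405,-289,0],43,0],[[-405,-289,0],43,0],[[-405,-289,0],43,0],[[-405,-289,0],43,0],[[-405,-289,0],43,0],[[-405,-289,0],43,0]]' 20
python3 to.py .486 -.25 .11 29.6
```

```text
time: 1.15
eef_pos: [0.501, 0.2487, 0.2312]
tcp_rot: [0.5, 0.866, -0.0, -0.0]
contact_force: [0.0, 0.6, -0.2]
opening: 0.999
finger_force: 0.0
pos [0.501  0.2487 0.2312] hy 29.97 z [-0. -0. -1.] F [ 0.03  0.62 -0.17] op 0.999 ff 0.0 q [ 0.28  0.03  1.86 -0.    1.25 -0.24] t 1.15
shift mm [-424.5 -262.1  121.2] yaw 0.37486835579457534
```

```bash

python3 -m crank '[[[-424,-262,121],0.4,0],[[-424,-262,121],0.4,0],[[-424,-262,121],0.4,0],[[-424,-262,121],0.4,0],[[-424,-262,121],0.4,0],[[-424,-262,121],0.4,0],[[-424,-262,121],0.4,0],[[-424,-262,121],0.4,0],[[-424,-262,121],0.4,0],[[-424,-262,121],0.4,0]]' >/dev/null
python3 -m crank '[[[0,0,0],0,0]]' >/dev/null
python3 to.py .486 -.25 .11 29.6
python3 - <<'E'
from h import *
c=cam('scene'); p=proj(c,[.5,-.28,.08]).astype(int); print(p)
f=c['frame'][max(0,p[1]-90):p[1]+90,p[0]-120:p[0]+120]; cv2.imwrite('pics/s1.png',cv2.resize(f,None,fx=3.3,fy=3.3,interpolation=2))
E
```

```text
pos [ 0.4843 -0.2397  0.1118] hy 29.25 z [-0.002 -0.    -1.   ] F [0.19 0.01 0.1 ] op 1.002 ff 0.0 q [-0.65  0.12  2.   -0.    1.02 -1.16] t 2.25
shift mm [-9.8 -3.6  1.8] yaw -0.3507394391243679
[384 293]
```

View pics/s1.png

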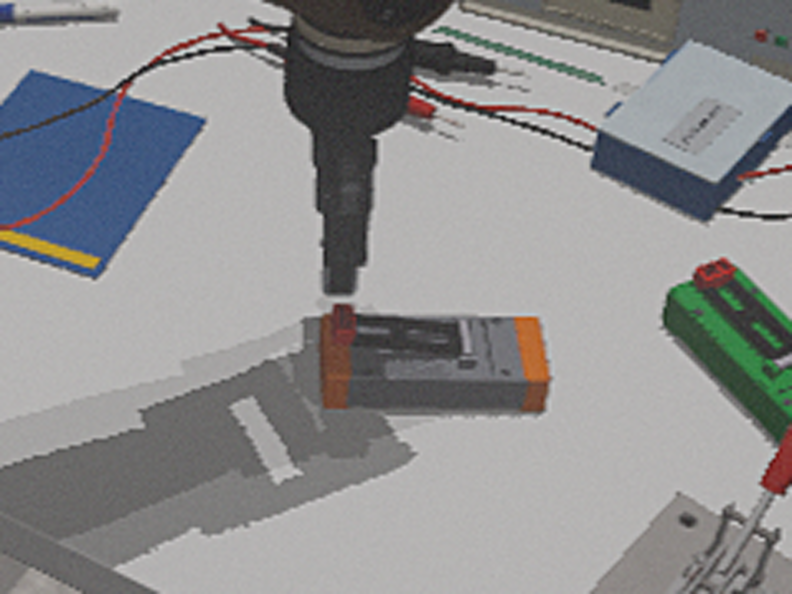

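The scene crop shows the gripper above the foot, which is at crop (345,322), with the fingers straddling it. I descend and pinch.

```bash

python3 -m crank '[[[0,0,0],0,0],[[0,0,30],0,0],[[0,0,50],0,0],[[0,0,66],0,0],[[0,0,66],0,0],[[0,0,66],0,0]]' 
python3 to.py .486 -.25 .044 29.6
```

```text
time: 2.9
eef_pos: [0.486, -0.2338, 0.0479]
tcp_rot: [0.502, 0.865, 0.0, 0.0]
contact_force: [0.7, 0.3, 0.2]
opening: 1.003
finger_force: 0.0
pos [ 0.486  -0.2338  0.0479] hy 29.71 z [ 0. -0. -1.] F [0.74 0.29 0.19] op 1.003 ff 0.0 q [-0.64  0.22  2.03  0.    0.89 -1.16] t 2.9
shift mm [-14.   -8.    3.9] yaw 0.10587751220128894
```

```bash

python3 -m crank '[[[-14,-8,4],0,0],[[-14,-8,4],0,0],[[-14,-8,4],0,0]]'  >/dev/null
python3 to.py .486 -.25 .044 29.6
python3 -m crank '[[[0,0,0],0,255],[[0,0,0],0,255],[[0,0,0],0,255],[[0,0,0],0,255],[[0,0,0],0,255],[[0,0,0],0,255],[[0,0,0],0,255],[[0,0,0],0,255]]' 20
```

```text
pos [ 0.486  -0.2521  0.0442] hy 29.54 z [ 0.001 -0.001 -1.   ] F [ 0.58 -0.32 -0.08] op 1.0 ff 0.0 q [-0.66  0.24  2.01  0.    0.89 -1.18] t 3.2
shift mm [1.8 1.  0.2] yaw -0.0606582438919645
time: 4.0
eef_pos: [0.4856, -0.2509, 0.0434]
tcp_rot: [0.503, 0.864, 0.0, -0.0]
contact_force: [-0.5, 2.4, 1.1]
opening: 0.296
finger_force: 25.9
```

```bash

python3 -m crank '[[[-1,0,-6],0,255],[[-2,0,-11.4],0,255],[[-3.5,0,-17],0,255],[[-5.5,0,-22.5],0,255],[[-8,0,-28],0,255],[[-10.6,0,-33],0,255],[[-14,0,-38],0,255],[[-17,0,-42.6],0,255],[[-17,0,-42.6],0,255]]'
python3 -m crank '[[[-3.5,0,-4.5],0,255],[[-7.8,0,-8.6],0,255],[[-9.5,0,-10.5],0,255],[[-10.5,0,-11.5],0,255],[[-10.5,0,-11.5],0,255]]'
python3 m.py | head -6; python3 - <<'E'
from h import *
c=cam('scene'); p=proj(c,[.5,-.28,.08]).astype(int); print(p)
f=c['frame'][max(0,p[1]-90):p[1]+90,p[0]-120:p[0]+120]; cv2.imwrite('pics/s2.png',cv2.resize(f,None,fx=3.3,fy=3.3,interpolation=2))
E
```

```text
time: 4.9
eef_pos: [0.4947, -0.2668, 0.0871]
tcp_rot: [0.503, 0.864, -0.0, 0.001]
contact_force: [-0.2, 0.1, -3.3]
opening: 0.299
finger_force: 25.3
time: 5.4
eef_pos: [0.4992, -0.2752, 0.0976]
tcp_rot: [0.503, 0.864, -0.0, 0.0]
contact_force: [-0.5, 0.3, -2.8]
opening: 0.298
finger_force: 24.9
[384 293]Traceback (most recent call last):
  File "m.py", line 8, in <module>
    k=max(cv2.findContours(m8,0,2)[0],key=cv2.contourArea)
ValueError: max() iterable argument is empty
```

View pics/s2.png

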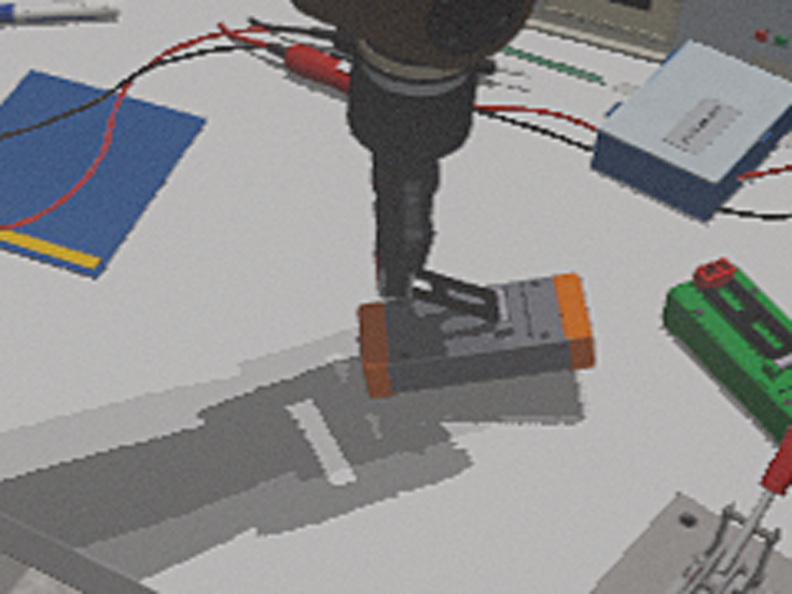

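The crop shows that the foot is not turning in the pads. The meter has been lifted and tilted, top end high at crop (575,290), and it pulls about 3 N on the wrist. I slacken the grip gradually so the meter settles back level while the foot stays high.

```bash

for i in 1; do python3 -m crank '[[[0,0,0],0,186],[[0,0,0],0,186]]' | egrep 'contact|open|finger'; python3 -m crank '[[[0,0,0],0,182],[[0,0,0],0,182]]'| egrep 'contact|open|finger';  python3 -m crank '[[[0,0,0],0,179],[[0,0,0],0,179]]'| egrep 'contact|open|finger';python3 -m crank '[[[0,0,0],0,177],[[0,0,0],0,177]]'| egrep 'contact|open|finger'; done
```

```text
contact_force: [-0.4, -0.0, -3.4]
opening: 0.295
finger_force: 25.0
contact_force: [-0.7, 1.0, -2.8]
opening: 0.294
finger_force: 25.0
contact_force: [0.2, 0.6, -5.0]
opening: 0.3
finger_force: 15.6
contact_force: [-0.6, -0.9, -0.3]
opening: 0.301
finger_force: 0.2
```

```bash
cat > rd.py <<'E'
from h import *
for n in('scene','top'):
    c=cam(n); hsv=cv2.cvtColor(c['frame'],cv2.COLOR_BGR2HSV); P=pts(c)
    reg=(P[...,0]>.38)&(P[...,0]<.66)&(P[...,1]<-.12)&(P[...,1]>-.41)&(P[...,2]<.2)
    red=reg&((hsv[...,0]<6)|(hsv[...,0]>172))&(hsv[...,1]>130)&(hsv[...,2]>30)&(P[...,2]>.025)
    ora=reg&(hsv[...,0]>=7)&(hsv[...,0]<20)&(hsv[...,1]>130)
    print(n)
    for nm,m in(('red',red),('or',ora)):
        k,l,st,ce=cv2.connectedComponentsWithStats(m.astype(np.uint8))
        for i in range(1,k):
            if st[i,4]>12: print(nm,st[i,4],ce[i].round(1),np.median(P[l==i],0).round(4),'zmin/max',np.percentile(P[l==i][:,2],[5,95]).round(3))
E
python3 rd.py
```

```text
scene
or 94 [364.2 312.2] [ 0.4643 -0.2513  0.0312] zmin/max [0.009 0.034]
or 184 [423.8 312.5] [ 0.5358 -0.3624  0.0316] zmin/max [0.009 0.035]
top
or 44 [417.8 253.2] [ 0.5622 -0.3545  0.0352] zmin/max [0.03 0.04]
```

```bash
python3 - <<'E'
from h import *
c=cam('scene'); p=proj(c,[.5,-.28,.08]).astype(int)
f=c['frame'][p[1]-60:p[1]+60,p[0]-80:p[0]+80]; cv2.imwrite('pics/s3.png',cv2.resize(f,None,fx=5,fy=5,interpolation=2))
E
```

```text
(no output)
```

View pics/s3.png

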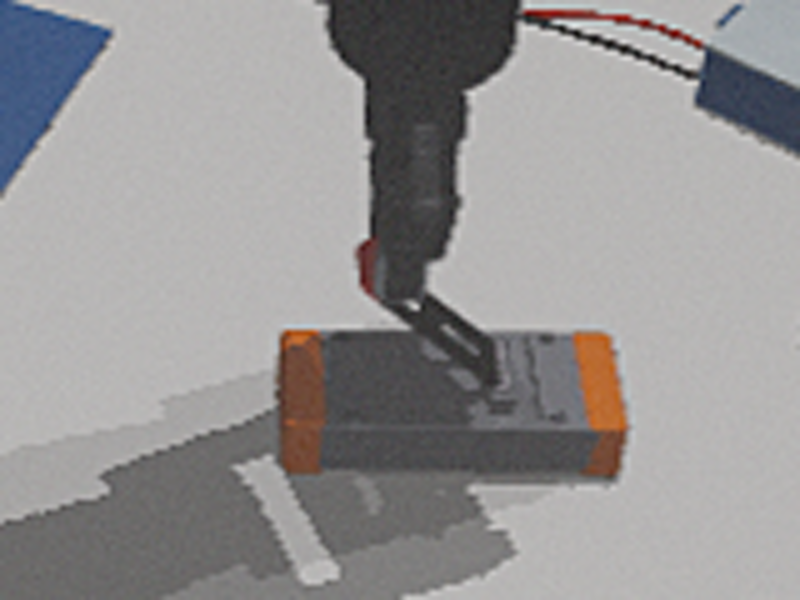

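The crop shows the meter flat again. The leg stands open at roughly 40°, with the red foot at crop (368,268) between the pads. I open, rise and measure.

```bash

python3 -m crank '[[[0,0,0],0,150],[[0,0,0],0,100],[[0,0,0],0,0],[[0,0,0],0,0],[[0,0,0],0,0],[[0,0,-40],0,0],[[0,0,-80],0,0],[[0,60,-80],0,0],[[0,110,-80],0,0],[[0,160,-80],0,0]]'
python3 rd.py; python3 m.py|head -3; python3 to.py
```

```text
time: 7.45
eef_pos: [0.631, -0.2005, 0.1784]
tcp_rot: [0.504, 0.864, 0.0, 0.001]
contact_force: [-1.3, -0.3, 0.9]
opening: 0.998
finger_force: 0.0
scene
red 60 [378.7 286. ] [ 0.4899 -0.2674  0.102 ] zmin/max [0.097 0.108]
or 194 [363.6 311. ] [ 0.4737 -0.2463  0.0318] zmin/max [0.011 0.035]
or 170 [423.8 311.6] [ 0.538  -0.3605  0.0318] zmin/max [0.01  0.035]
top
red 84 [387.7 278.9] [ 0.4953 -0.2698  0.1056] zmin/max [0.088 0.112]
or 155 [420.1 259.6] [ 0.5447 -0.3595  0.0342] zmin/max [0.03  0.039]
or 183 [374.1 286.3] [ 0.4818 -0.2443  0.0336] zmin/max [0.021 0.039]
box [[0.5022, -0.2225, 0.034], [0.5769, -0.3541, 0.034], [0.5243, -0.3829, 0.034], [0.4502, -0.2517, 0.034]] sides [0.05963758 0.15138067 0.05999006 0.15071161]
z [0.02867919 0.0339058  0.04382494]
red 73 387.36986301369865 279.3150684931507 [ 0.49729942 -0.27553968  0.05      ] [0.10000161 0.10548615 0.11107026]
pos [ 0.6313 -0.199   0.1768] hy 29.81 z [-0.  0. -1.] F [ 0.37  0.2  -0.31] op 0.995 ff 0.0 q [-0.46  0.3   1.66  0.    1.18 -0.98] t 7.6
```

The foot top is at 0.11 m, as expected for a leg at its stop. I go above the meter's top end, at meter x = -62 mm: centre (0.513,-0.303), so the target is (0.544,-0.357).

```bash
python3 to.py .544 -.357 .12 29.6
```

```text
pos [ 0.6313 -0.199   0.1768] hy 29.81 z [-0.  0. -1.] F [ 0.37  0.2  -0.31] op 0.995 ff 0.0 q [-0.46  0.3   1.66  0.    1.18 -0.98] t 7.6
shift mm [ -93.7 -154.2   56.8] yaw 0.21230008404393175
```

```bash
python3 -m crank '[[[-94,-80,0],0.2,0],[[-94,-154,0],0.2,0],[[-94,-154,0],0.2,0],[[-94,-154,0],0.2,0],[[-94,-154,0],0.2,0],[[-94,-154,57],0.2,0],[[-94,-154,57],0.2,0],[[-94,-154,57],0.2,0],[[-94,-154,57],0.2,0]]' >/dev/null; python3 to.py .544 -.357 .002 29.6
```

```text
pos [ 0.5426 -0.3587  0.1217] hy 29.43 z [ 0.001 -0.001 -1.   ] F [0.02 0.93 0.94] op 0.997 ff 0.0 q [-0.74  0.34  1.72 -0.    1.08 -1.25] t 8.5
shift mm [  0.9   2.  119.7] yaw -0.17108607680549426
```

```bash
python3 -m crank '[[[0,0,40],0,0],[[0,0,80],0,0],[[0,0,105],0,0],[[0,0,118],0,0],[[0,0,118],0,0],[[0,0,118],0,90],[[0,0,118],0,90],[[0,0,118],0,90],[[0,0,118],0,90],[[0,0,118],0,90]]' 20; python3 to.py
```

```text
time: 9.5
eef_pos: [0.5442, -0.3601, 0.0057]
tcp_rot: [0.505, 0.863, -0.0, 0.003]
contact_force: [1.2, 1.6, 7.0]
opening: 0.698
finger_force: 23.4
pos [ 0.5442 -0.3601  0.0057] hy 29.37 z [ 0.005 -0.003 -1.   ] F [1.21 1.58 6.97] op 0.698 ff 23.4 q [-0.74  0.49  1.75  0.    0.89 -1.25] t 9.5
```

```bash
for k in 1; do python3 -m crank '[[[0,0,0],0,79],[[0,0,0],0,79]]' | egrep 'open|finger'; python3 -m crank '[[[0,0,0],0,78],[[0,0,0],0,78]]' | egrep 'open|finger';python3 -m crank '[[[0,0,0],0,77.5],[[0,0,0],0,77.5]]' | egrep 'open|finger|efus'; python3 -m crank '[[[0,0,0],0,77],[[0,0,0],0,77]]' | egrep 'open|finger'; done
```

```text
opening: 0.698
finger_force: 23.4
opening: 0.698
finger_force: 23.4
opening: 0.7
finger_force: 23.4
opening: 0.699
finger_force: 23.1
```

```bash
python3 -m crank '[[[0,0,-4],0,77],[[0,0,-4],0,77]]'|egrep 'cont|finger';for k in 1; do python3 -m crank '[[[0,0,0],0,76.5],[[0,0,0],0,76.5]]' | egrep 'open|finger'; python3 -m crank '[[[0,0,0],0,76],[[0,0,0],0,76]]' | egrep 'cont|open|finger';python3 -m crank '[[[0,0,0],0,75.5],[[0,0,0],0,75.5]]' | egrep 'open|finger|efus';  done
```

```text
contact_force: [1.1, -0.4, -1.9]
finger_force: 20.9
opening: 0.703
finger_force: 14.2
contact_force: [-0.9, -0.6, -1.7]
opening: 0.699
finger_force: 7.7
opening: 0.703
finger_force: 1.6
```

Fractional counts work: 76 gives about 8 N. I now lift the top end along the arc with that light grip, first half only.

```bash
python3 -m crank '[[[0,0,0],0,76],[[2,0,-12],0,76],[[5,0,-24],0,76],[[10,0,-35],0,76],[[15,0,-46],0,76],[[21,0,-56],0,76],[[28,0,-66],0,76],[[28,0,-66],0,76]]'; python3 rd.py
```

```text
time: 11.9
eef_pos: [0.5288, -0.3342, 0.0747]
tcp_rot: [0.504, 0.864, -0.0, 0.001]
contact_force: [0.1, -1.9, -0.7]
opening: 0.703
finger_force: 2.0
scene
red 35 [353.9 282.9] [ 0.4679 -0.222   0.1113] zmin/max [0.106 0.114]
or 24 [408.9 287.5] [ 0.5315 -0.3226  0.092 ] zmin/max [0.089 0.095]
or 113 [356.9 312.8] [ 0.4538 -0.2354  0.0305] zmin/max [0.01  0.037]
or 13 [357.8 309.4] [ 0.4673 -0.2347  0.0356] zmin/max [0.033 0.038]
top
red 67 [369.5 290.7] [ 0.4678 -0.2266  0.1121] zmin/max [0.104 0.117]
or 42 [365.  283.7] [ 0.4874 -0.2223  0.0331] zmin/max [0.027 0.04 ]
```

```bash
python3 -m crank '[[[0,0,0],0,76.5],[[8,0,-9],0,76.5],[[17,0,-18],0,76.5],[[26,0,-25],0,76.5],[[36,0,-32],0,76.5],[[47,0,-38],0,76.5],[[58,0,-43],0,76.5],[[58,0,-43],0,76.5]]'; python3 rd.py
```

```text
time: 12.8
eef_pos: [0.4995, -0.2827, 0.1166]
tcp_rot: [0.504, 0.864, -0.0, 0.0]
contact_force: [-0.2, -0.8, 1.9]
opening: 0.702
finger_force: 6.1
scene
red 43 [330.6 288.8] [ 0.4428 -0.1798  0.0931] zmin/max [0.09  0.095]
or 32 [397.1 287.7] [ 0.4836 -0.311   0.125 ] zmin/max [0.119 0.131]
or 26 [347.9 304.9] [ 0.4758 -0.2054  0.0271] zmin/max [0.02  0.032]
or 45 [352.9 323.2] [ 0.4406 -0.2374  0.0172] zmin/max [0.009 0.027]
top
red 62 [350.9 302.4] [ 0.4418 -0.1832  0.0952] zmin/max [0.09 0.1 ]
or 22 [358.4 286.6] [ 0.4806 -0.2063  0.0294] zmin/max [0.02  0.036]
```

```bash
python3 -m crank '[[[11,0,-5],0,76.5],[[23,0,-8],0,76.5],[[35,0,-10],0,76.5],[[47,0,-11],0,76.5],[[59,0,-11],0,76.5],[[70,0,-10],0,76.5],[[70,0,-10],0,76.5]]'; python3 rd.py;python3 - <<'E'
from h import *
c=cam('scene'); p=proj(c,[.48,-.22,.08]).astype(int)
f=c['frame'][p[1]-60:p[1]+60,p[0]-80:p[0]+80]; cv2.imwrite('pics/s4.png',cv2.resize(f,None,fx=5,fy=5,interpolation=2))
E
```

```text
time: 13.6
eef_pos: [0.4645, -0.2209, 0.1258]
tcp_rot: [0.504, 0.864, 0.0, -0.001]
contact_force: [-2.2, 0.6, 5.5]
opening: 0.703
finger_force: 6.8
scene
red 22 [315.6 300.2] [ 0.4299 -0.1506  0.054 ] zmin/max [0.05  0.056]
or 15 [365.5 263.4] [ 0.494  -0.2324  0.1481] zmin/max [0.145 0.165]
or 38 [364.1 281.2] [ 0.4498 -0.2525  0.1439] zmin/max [0.136 0.149]
or 44 [350.1 325.4] [ 0.4373 -0.2313  0.0105] zmin/max [0.005 0.016]
top
```

View pics/s4.png

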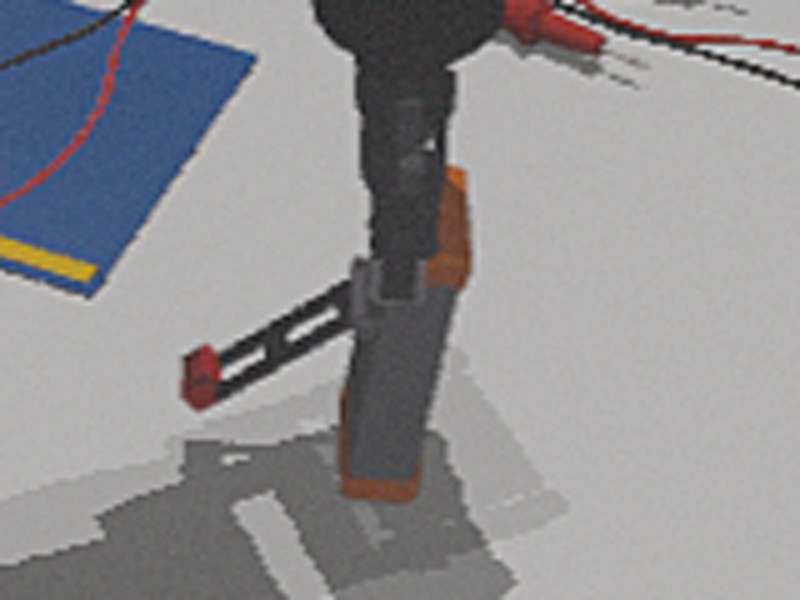

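The crop shows the meter almost upright, about 80°, with its bottom on the bench and the leg open at the left, foot at crop (200,378). I carry the arc on past upright until it leans on its foot here, where a bump is harmless.

```bash
python3 -m crank '[[[8,0,-3],0,76.5],[[16,0,-3],0,76.5],[[24,0,-2],0,76.5],[[34,0,-2],0,76.5],[[44,0,-1],0,76.5],[[54,0,0],0,76.5],[[64,0,1],0,76.5],[[72,0,2],0,76.5],[[76,0,3],0,76.5],[[76,0,3],0,76.5]]'; python3 rd.py;python3 - <<'E'
from h import *
c=cam('scene'); p=proj(c,[.45,-.17,.08]).astype(int)
f=c['frame'][p[1]-60:p[1]+60,p[0]-80:p[0]+80]; cv2.imwrite('pics/s5.png',cv2.resize(f,None,fx=5,fy=5,interpolation=2))
E
```

```text
time: 14.75
eef_pos: [0.4289, -0.157, 0.124]
tcp_rot: [0.504, 0.864, -0.0, 0.001]
contact_force: [0.0, -0.7, 4.8]
opening: 0.697
finger_force: 7.1
scene
or 105 [327.8 273.2] [ 0.4224 -0.1814  0.1493] zmin/max [0.138 0.152]
or 51 [328.2 324.6] [ 0.414  -0.1901  0.0119] zmin/max [0.003 0.024]
top
```

View pics/s5.png

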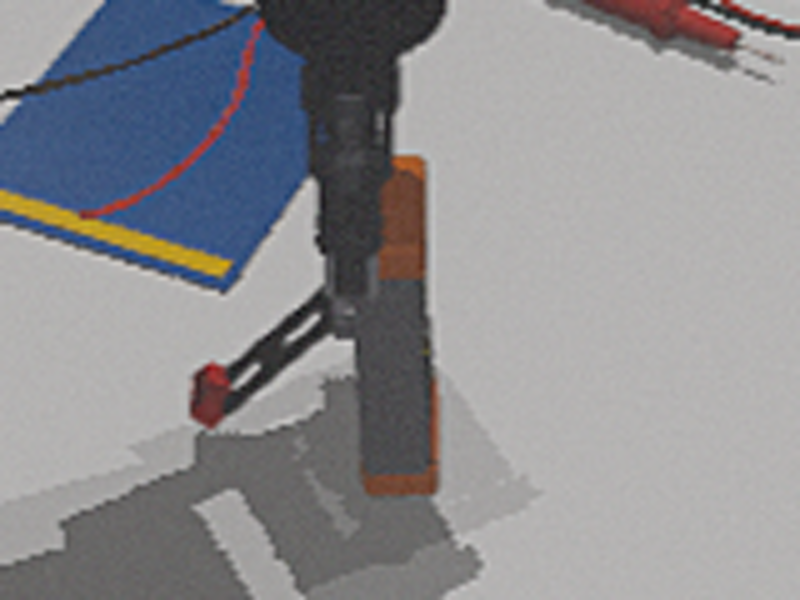

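The crop shows that the meter now stands upright on the bench. The bottom slid along, and the pads slipped onto its rear edge, at crop (350,310). I release it, back off and measure it, then take a centred grip.

```bash
python3 -m crank '[[[0,0,-2],0,70],[[0,0,-2],0,40],[[0,0,-2],0,0],[[0,0,-2],0,0],[[0,0,-40],0,0],[[0,0,-80],0,0],[[-50,0,-90],0,0],[[-100,0,-90],0,0],[[-140,0,-90],0,0],[[-140,0,-90],0,0]]'|head -2;
cat > up.py <<'E'
from h import *
import sys
x0,x1,y0,y1=map(float,sys.argv[1:5])
for n in('top','scene'):
    c=cam(n); P=pts(c); hsv=cv2.cvtColor(c['frame'],cv2.COLOR_BGR2HSV)
    ora=(hsv[...,0]>=7)&(hsv[...,0]<20)&(hsv[...,1]>110)&(P[...,2]>.1)&(P[...,2]<.19)&(P[...,0]>x0)&(P[...,0]<x1)&(P[...,1]>y0)&(P[...,1]<y1)
    red=((hsv[...,0]<6)|(hsv[...,0]>172))&(hsv[...,1]>130)&(P[...,2]>-.01)&(P[...,2]<.14)&(P[...,0]>x0)&(P[...,0]<x1)&(P[...,1]>y0)&(P[...,1]<y1)&(P[...,2]>.006)
    for nm,m in(('ora',ora),('red',red)):
        k,l,st,ce=cv2.connectedComponentsWithStats(m.astype(np.uint8))
        if k<2: print(n,nm,'none'); continue
        i=1+np.argmax(st[1:,4]); kk=max(cv2.findContours((l==i).astype(np.uint8),0,2)[0],key=cv2.contourArea)
        zt=np.percentile(P[l==i][:,2],80); W=np.array([plane(c,*p,zt) for p in cv2.boxPoints(cv2.minAreaRect(kk))])
        print(n,nm,st[i,4],'z80',zt.round(4),'med',np.median(P[l==i],0).round(4),'ctr',W.mean(0).round(4),'sides',[round(np.linalg.norm(W[j]-W[j-1])*1000) for j in(1,2)],'dirs',[round(np.degrees(np.arctan2(*(W[j]-W[j-1])[[1,0]]))%180,1) for j in(1,2)])
E
python3 up.py .33 .6 -.3 -.02; python3 to.py
```

```text
time: 15.9
eef_pos: [0.4982, -0.2823, 0.2118]
top ora 313 z80 0.1528 med [ 0.4423 -0.1729  0.1502] ctr [ 0.4409 -0.1733  0.1528] sides [34, 52] dirs [np.float64(118.9), np.float64(28.8)]
top red 69 z80 0.0467 med [ 0.3986 -0.1054  0.0434] ctr [ 0.3989 -0.1064  0.0467] sides [16, 25] dirs [np.float64(120.1), np.float64(30.4)]
scene ora 361 z80 0.1499 med [ 0.4293 -0.1754  0.1486] ctr [ 0.4283 -0.1766  0.1499] sides [31, 70] dirs [np.float64(120.4), np.float64(29.2)]
scene red 50 z80 0.0435 med [ 0.3961 -0.1052  0.0415] ctr [ 0.3934 -0.1066  0.0435] sides [32, 13] dirs [np.float64(19.3), np.float64(95.8)]
pos [ 0.4966 -0.2788  0.2113] hy 29.33 z [-0.002  0.002 -1.   ] F [-0.48  0.73  0.51] op 0.999 ff 0.0 q [-0.69  0.07  1.86  0.    1.21 -1.2 ] t 16.0
```

The standing meter measures a 34 mm deep top at z = 0.151, and its foot agrees. Its centre is near (0.4385,-0.1755). I re-grip there.

```bash
python3 to.py .4385 -.1755 .095 29.6
```

```text
pos [ 0.4966 -0.2788  0.2113] hy 29.33 z [-0.002  0.002 -1.   ] F [-0.48  0.73  0.51] op 0.999 ff 0.0 q [-0.69  0.07  1.86  0.    1.21 -1.2 ] t 16.0
shift mm [118.2   0.  116.6] yaw -0.26933257937699295
```

```bash
python3 -m crank '[[[40,0,0],0,0],[[80,0,0],0,0],[[118,0,0],0,0],[[118,0,0],0,0],[[118,0,40],0,0],[[118,0,80],0,0],[[118,0,115],0,0],[[118,0,115],0,0]]' | egrep 'pos|contact'; python3 to.py .4385 -.1755 .095 29.6;  python3 -m crank '[[[0,0,0],0,110],[[0,0,0],0,110],[[0,0,0],0,110],[[0,0,0],0,110],[[0,0,0],0,110],[[0,0,0],0,110],[[0,0,-20],0,110],[[0,0,-60],0,110],[[0,0,-60],0,110]]' 40; python3 up.py .3 .6 -.3 -.02
```

```text
eef_pos: [0.4351, -0.1728, 0.0925]
contact_force: [0.5, 0.7, -0.7]
pos [ 0.4351 -0.1728  0.0925] hy 29.43 z [-0.009  0.006 -1.   ] F [ 0.5   0.71 -0.68] op 1.001 ff 0.0 q [-0.6   0.    2.17 -0.    0.98 -1.11] t 16.8
shift mm [-4.   1.7 -2.6] yaw -0.16790164849822986
time: 17.7
eef_pos: [0.4417, -0.1775, 0.1625]
tcp_rot: [0.505, 0.863, -0.0, 0.005]
contact_force: [1.3, -0.6, -2.5]
opening: 0.693
finger_force: 45.4
top ora 1 z80 0.1175 med [ 0.402  -0.1282  0.1175] ctr [ 0.402  -0.1282  0.1175] sides [0, 0] dirs [np.float64(0.0), np.float64(0.0)]
top red 1 z80 0.1302 med [ 0.4158 -0.1304  0.1302] ctr [ 0.4158 -0.1304  0.1302] sides [0, 0] dirs [np.float64(0.0), np.float64(0.0)]
scene ora 1 z80 0.1057 med [ 0.4096 -0.098   0.1057] ctr [ 0.4096 -0.098   0.1057] sides [0, 0] dirs [np.float64(0.0), np.float64(0.0)]
scene red 25 z80 0.1057 med [ 0.4024 -0.1057  0.1042] ctr [ 0.4004 -0.1064  0.1057] sides [9, 18] dirs [np.float64(120.4), np.float64(32.5)]
```

The meter is held, with its bottom about 60 mm up. Next, over to the mat.

```bash
python3 -m crank '[[[0,0,-60],0,110]]' >/dev/null; python3 to.py .530 .029 .16 -83.3
```

```text
pos [ 0.4329 -0.1718  0.1975] hy 29.39 z [-0.019  0.013 -1.   ] F [ 0.03 -0.55 -5.59] op 0.698 ff 47.1 q [-0.6  -0.14  2.1  -0.    1.21 -1.11] t 17.9
shift mm [126.5 183.5  38.3] yaw 112.68781131737376
```

```bash
python3 -m crank '[[[20,30,0],8,110],[[45,65,0],16,110],[[70,100,0],24,110],[[95,140,0],32,110],[[115,170,0],40,110],[[125,184,0],48,110],[[125,184,0],56,110],[[125,184,0],64,110],[[125,184,0],72,110],[[125,184,0],80,110]]' |head -2; python3 -m crank '[[[0,0,0],8,110],[[0,0,0],16,110],[[0,0,0],24,110],[[0,0,0],32,110],[[0,0,0],32,110],[[0,0,0],32,110]]'; python3 to.py .530 .029 .16 -83.3; python3 up.py .35 .75 -.15 .2
```

```text
time: 18.9
eef_pos: [0.5361, 0.0239, 0.204]
time: 19.5
eef_pos: [0.5368, 0.0236, 0.2053]
tcp_rot: [0.998, 0.066, -0.002, -0.0]
contact_force: [-0.2, -0.4, -3.9]
opening: 0.697
finger_force: 47.2
pos [0.5368 0.0236 0.2053] hy -82.44 z [-0.004  0.001 -1.   ] F [-0.22 -0.42 -3.88] op 0.697 ff 47.2 q [-0.14  0.01  1.94 -0.    1.2   1.29] t 19.5
shift mm [-5.8 -6.2 45.3] yaw 0.8599065728949427
top ora none
top red 3 z80 0.0084 med [0.7055 0.0412 0.0077] ctr [0.7047 0.0418 0.0084] sides [2, 4] dirs [np.float64(135.0), np.float64(44.2)]
scene ora 134 z80 0.1227 med [0.5221 0.0191 0.1174] ctr [0.5182 0.0139 0.1227] sides [30, 63] dirs [np.float64(30.7), np.float64(109.0)]
scene red 2 z80 0.1386 med [0.5208 0.0401 0.138 ] ctr [0.5202 0.0396 0.1386] sides [0, 2] dirs [np.float64(0.0), np.float64(120.4)]
```

```bash
python3 -m crank '[[[-6,-6,30],0.9,110],[[-6,-6,60],0.9,110],[[-6,-6,85],0.9,110],[[-6,-6,98],0.9,110],[[-6,-6,101],0.9,110],[[-6,-6,102],0.9,110],[[-6,-6,102],0.9,110]]';for i in 1; do python3 -m crank '[[[0,0,1],0,110],[[0,0,2],0,110],[[0,0,2],0,110]]'|egrep 'pos|cont'; done; python3 to.py; python3 - <<'E'
from h import *
c=cam('scene'); p=proj(c,[.53,.03,.08]).astype(int)
f=c['frame'][p[1]-60:p[1]+60,p[0]-80:p[0]+80]; cv2.imwrite('pics/s6.png',cv2.resize(f,None,fx=5,fy=5,interpolation=2))
E
```

```text
time: 20.3
eef_pos: [0.5324, 0.0284, 0.1069]
tcp_rot: [0.998, 0.057, 0.001, 0.0]
contact_force: [-1.1, -0.1, -4.7]
opening: 0.697
finger_force: 47.1
eef_pos: [0.5315, 0.0286, 0.1039]
contact_force: [-1.2, 0.3, -3.3]
pos [0.5315 0.0286 0.1039] hy -83.5 z [ 0.001 -0.    -1.   ] F [-1.16  0.29 -3.26] op 0.699 ff 47.1 q [-0.14  0.12  2.02 -0.    1.    1.32] t 20.6
```

View pics/s6.png

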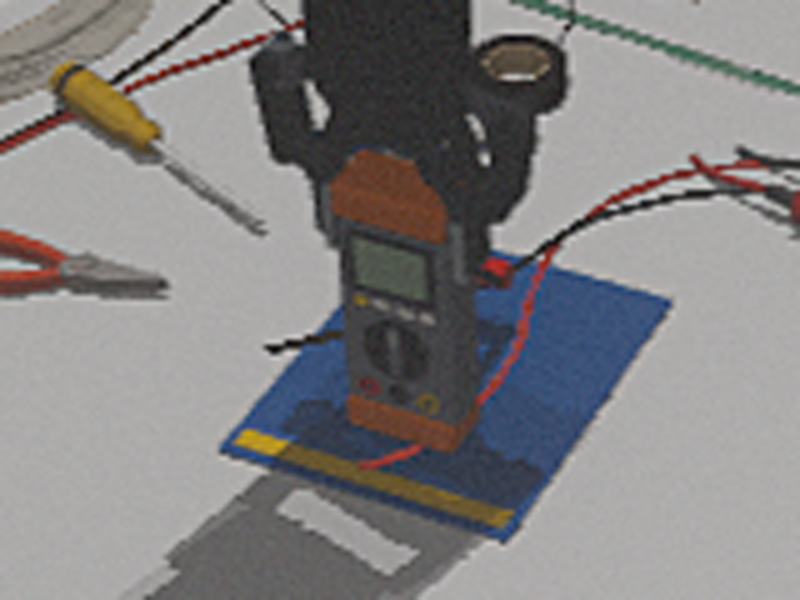

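The crop shows the meter upright over the mat, screen towards the yellow stripe, bottom bumper near crop (410,430), a few mm above the mat. I lower it softly.

```bash
for i in 1; do python3 -m crank '[[[0,0,1],0,110],[[0,0,2],0,110],[[0,0,3],0,110],[[0,0,3],0,110]]'|egrep 'pos|cont'; python3 -m crank '[[[0,0,1],0,110],[[0,0,2],0,110],[[0,0,2],0,110]]'|egrep 'pos|cont';python3 -m crank '[[[0,0,1],0,110],[[0,0,1],0,110]]'|egrep 'pos|cont';python3 -m crank '[[[0,0,1],0,110],[[0,0,1],0,110]]'|egrep 'pos|cont'; done
```

```text
eef_pos: [0.5319, 0.0287, 0.1029]
contact_force: [-5.1, 1.2, 8.8]
eef_pos: [0.5327, 0.0288, 0.103]
contact_force: [-6.8, 1.5, 16.8]
eef_pos: [0.5335, 0.029, 0.1029]
contact_force: [-6.9, 3.6, 18.0]
eef_pos: [0.5342, 0.0291, 0.1029]
contact_force: [-7.1, 3.5, 22.1]
```

Contact came early, at TCP 0.103. I back off the press, then slacken the grip so the bottom sits flat.

```bash
python3 -m crank '[[[0,0,-3],0,110],[[0,0,-5],0,110],[[0,0,-6],0,110],[[0,0,-6],0,110]]'|egrep 'pos|cont'; python3 -m crank '[[[0,0,0],0,77],[[0,0,0],0,77]]' 20|egrep 'pos|cont|fing';  python3 -m crank '[[[0,0,0],0,76],[[0,0,0],0,76]]'|egrep 'pos|cont|fing'; python3 -m crank '[[[0,0,0],0,75],[[0,0,0],0,75]]'|egrep 'pos|cont|fing'
```

```text
eef_pos: [0.5321, 0.0284, 0.103]
contact_force: [2.2, 1.5, 2.5]
eef_pos: [0.5321, 0.0284, 0.1029]
contact_force: [1.9, 0.4, 2.5]
finger_force: 31.8
eef_pos: [0.5308, 0.0286, 0.1025]
contact_force: [-1.2, 0.3, 5.0]
finger_force: 4.5
eef_pos: [0.5302, 0.0286, 0.1014]
contact_force: [-0.1, -0.3, -0.3]
finger_force: 0.0
```

The meter now stands freely. I will turn the open hand by 90° so its fingers straddle the thickness near the top, with one pushing and the other catching. That tips the meter back gently.

```bash
python3 -m crank '[[[0,0,0],0,50],[[0,0,0],0,0],[[0,0,0],0,0],[[0,0,-40],0,0],[[0,0,-85],0,0],[[-60,0,-100],-8,0],[[-100,0,-100],-16,0],[[-140,0,-100],-24,0],[[-140,0,-100],-32,0],[[-140,0,-100],-40,0]]'|egrep 'pos|cont';  python3 -m crank '[[[0,0,0],-8,0],[[0,0,0],-16,0],[[0,0,0],-24,0],[[0,0,0],-32,0],[[0,0,0],-40,0],[[0,0,0],-48,0],[[0,0,0],-50,0],[[0,0,0],-50,0]]'|egrep 'pos|cont'; python3 up.py .4 .75 -.1 .15; python3 to.py
```

```text
eef_pos: [0.3909, 0.0128, 0.2025]
contact_force: [0.4, 0.6, 0.4]
eef_pos: [0.392, 0.0128, 0.2024]
contact_force: [0.3, -0.5, -0.2]
top ora 384 z80 0.1553 med [0.5293 0.0264 0.1529] ctr [0.5289 0.0254 0.1553] sides [61, 34] dirs [np.float64(96.4), np.float64(6.9)]
top red 68 z80 0.0503 med [0.6098 0.0355 0.0471] ctr [0.61   0.0347 0.0503] sides [25, 15] dirs [np.float64(89.3), np.float64(179.9)]
scene ora 337 z80 0.1527 med [0.5212 0.0259 0.1511] ctr [0.5198 0.0231 0.1527] sides [53, 68] dirs [np.float64(25.6), np.float64(95.3)]
scene red 21 z80 0.0499 med [0.6102 0.0296 0.0478] ctr [0.6061 0.033  0.0499] sides [10, 21] dirs [np.float64(21.4), np.float64(92.6)]
pos [0.392  0.0128 0.2024] hy 6.44 z [-0. -0. -1.] F [ 0.35  0.91 -0.36] op 1.001 ff 0.0 q [-0.23 -0.36  2.26 -0.    1.24 -0.34] t 24.65
```

It stands upright at (0.5295,0.026), square to the mat. I go above it and straddle it.

```bash
python3 to.py .5295 .0258 .112 6.7; python3 -m crank '[[[0,40,0],0,0],[[0,80,0],0,0],[[0,120,0],0,0],[[-2,137,0],0,0],[[-2,137,0],0,0],[[-2,137,0],0,0]]'|egrep 'pos|cont';python3 to.py .5295 .0258 .112 6.7
```

```text
pos [0.392  0.0128 0.2024] hy 6.44 z [-0. -0. -1.] F [ 0.35  0.91 -0.36] op 1.001 ff 0.0 q [-0.23 -0.36  2.26 -0.    1.24 -0.34] t 24.65
shift mm [ -2.5 138.1  90.4] yaw -0.25668147016185117
eef_pos: [0.5279, 0.0263, 0.2019]
contact_force: [-0.7, 0.6, 0.3]
pos [0.5279 0.0263 0.2019] hy 6.48 z [-0.002  0.    -1.   ] F [-0.73  0.56  0.34] op 1.0 ff 0.0 q [-0.14 -0.01  1.96 -0.    1.19 -0.26] t 25.25
shift mm [-0.8  1.7 89.9] yaw -0.22034225329502988
```

```bash
python3 -m crank '[[[0,1,40],0,0],[[0,1,75],0,0],[[0,1,90],0,0],[[0,1,90],0,0],[[0,1,90],0,76],[[0,1,90],0,76],[[0,1,90],0,76],[[0,1,90],0,76]]'; python3 -m crank '[[[0,4,0],0,76],[[0,8,0],0,76],[[0,12,0],0,76],[[0,16,0],0,76],[[0,20,0],0,76],[[0,24,0],0,76],[[0,24,0],0,76]]'; python3 up.py .4 .75 -.1 .15
```

```text
time: 26.05
eef_pos: [0.5303, 0.0263, 0.1138]
tcp_rot: [0.666, 0.746, 0.001, 0.001]
contact_force: [-0.4, 0.5, -0.1]
opening: 0.702
finger_force: 0.0
time: 26.75
eef_pos: [0.5539, 0.0291, 0.1125]
tcp_rot: [0.666, 0.746, 0.0, 0.0]
contact_force: [0.3, 0.3, -0.3]
opening: 0.703
finger_force: 0.0
top ora 8 z80 0.1537 med [0.5231 0.0505 0.1493] ctr [0.5229 0.0503 0.1537] sides [4, 10] dirs [np.float64(161.6), np.float64(70.9)]
top red 7 z80 0.0106 med [0.6817 0.0436 0.0077] ctr [0.6804 0.0422 0.0106] sides [13, 3] dirs [np.float64(180.0), np.float64(89.3)]
scene ora 129 z80 0.1534 med [0.5366 0.0092 0.1516] ctr [0.5336 0.0063 0.1534] sides [51, 28] dirs [np.float64(27.2), np.float64(102.0)]
scene red 14 z80 0.0438 med [0.6131 0.0296 0.0425] ctr [0.6117 0.032  0.0438] sides [8, 19] dirs [np.float64(10.2), np.float64(74.5)]
```

```bash
python3 -m crank '[[[0,3,0],0,76],[[0,6,0],0,76],[[0,9,0],0,76],[[0,12,0],0,76],[[0,15,0],0,76],[[0,15,0],0,76]]'|egrep 'pos|cont'; python3 up.py .4 .75 -.1 .15|grep 'scene red'; python3 -m crank '[[[0,3,0],0,76],[[0,6,0],0,76],[[0,9,0],0,76],[[0,12,0],0,76],[[0,12,0],0,76]]'|egrep 'pos|cont';  python3 up.py .4 .75 -.1 .15|grep scene
```

```text
eef_pos: [0.5687, 0.0308, 0.1125]
contact_force: [-0.7, 0.1, -0.5]
scene red 4 z80 0.029 med [0.6225 0.029  0.0238] ctr [0.6171 0.0265 0.029 ] sides [5, 5] dirs [np.float64(179.9), np.float64(63.8)]
eef_pos: [0.5805, 0.0321, 0.1125]
contact_force: [-0.8, 0.2, 0.3]
scene ora 138 z80 0.1497 med [0.5766 0.0167 0.1451] ctr [0.5745 0.0129 0.1497] sides [41, 38] dirs [np.float64(25.2), np.float64(97.4)]
scene red 4 z80 0.0203 med [0.6241 0.0271 0.0157] ctr [0.6195 0.0246 0.0203] sides [2, 14] dirs [np.float64(168.2), np.float64(54.8)]
```

The foot is down, with its top at z = 0.02. I open fully, rise and check.

```bash
python3 -m crank '[[[0,0,0],0,60],[[0,2,0],0,30],[[0,3,0],0,0],[[0,3,0],0,0],[[0,3,0],0,0],[[0,3,-30],0,0],[[0,3,-70],0,0],[[0,3,-110],0,0],[[0,-40,-130],0,0],[[0,-90,-130],0,0]]'|egrep 'pos|cont';python3 -m crank '[[[0,-50,0],0,0],[[0,-80,0],0,0],[[0,-80,0],0,0],[[0,-80,0],0,0]]'|egrep 'pos|cont'; python3 up.py .4 .75 -.1 .15
python3 - <<'E'
from h import *
c=cam('scene'); p=proj(c,[.56,.03,.06]).astype(int)
f=c['frame'][p[1]-100:p[1]+80,p[0]-120:p[0]+120]; cv2.imwrite('pics/s7.png',cv2.resize(f,None,fx=3.3,fy=3.3,interpolation=2))
E
```

```text
eef_pos: [0.4927, 0.0214, 0.2472]
contact_force: [-0.4, -0.8, 0.5]
eef_pos: [0.4113, 0.0129, 0.243]
contact_force: [1.4, -0.3, -1.3]
top ora 401 z80 0.1519 med [0.5844 0.0323 0.1477] ctr [0.5844 0.0324 0.1519] sides [59, 36] dirs [np.float64(96.5), np.float64(6.9)]
top red 24 z80 0.0226 med [0.6241 0.0352 0.0193] ctr [0.624  0.0349 0.0226] sides [25, 7] dirs [np.float64(107.9), np.float64(18.1)]
scene ora 248 z80 0.1503 med [0.5749 0.0311 0.146 ] ctr [0.5724 0.0268 0.1503] sides [43, 67] dirs [np.float64(26.1), np.float64(97.4)]
scene red 7 z80 0.0425 med [0.5297 0.0464 0.04  ] ctr [0.5261 0.0438 0.0425] sides [5, 11] dirs [np.float64(120.4), np.float64(34.5)]
```

View pics/s7.png

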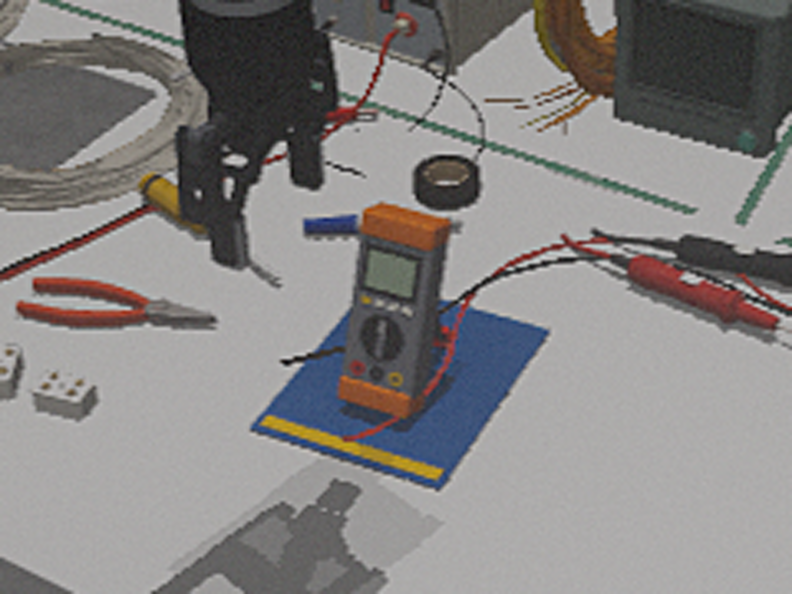

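The final crop shows the meter leaning back on the mat, screen towards the yellow stripe (bumper at crop (375,395)). The hand is clear and the bystanders are in place. Top-centre height is 0.148 m, which fits a 24° lean, and the foot is down. I hand it in.

```bash
python3 -c "
from h import *
print(ctrl.sign_off())"
```

```text
the job is handed in; nothing more can be done
None
```

I unfolded the leg, stood the meter on the mat leaning back on it with the screen towards the yellow stripe, let go and handed the job in; the sign-off returned no verdict.

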